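# Free a stuck jar lid in the bench vice

## Task

The lid of the square brown jar standing in the bench vice is stuck tight: push the vice's sliding jaw shut by its green upright grip until it presses the jar firmly against the fixed jaw, without crushing the jar, and leave it clamped. Then unscrew the white lid (anticlockwise from above) just until its thread lets go, lift it straight up clear of the jar and finish there, still holding it level, a couple of centimetres above the open mouth. The jar must stay standing and clamped in the vice without turning or lifting, and everything else on the bench is to be left alone.

Things in the scene. Friction and masses are not known exactly. Their poses are not given: they have to be found in the camera images.
- vise: Small grey bench vice fixed to the table; origin at the middle of its underside, z up. The jaw slides along its y. Base plate 96 mm (x) by 270 mm (y, from -150 to +120 mm); its top, on which the jar stands, is 20 mm above the table. Fixed jaw at the +y end: face at y = +75 mm, 70 mm wide, top 70 mm above the table.
- jaw (a joint): Opening between the jaw faces, m, 0 to 0.105; shrinks as the sliding jaw is pushed along the vice's +y. The jar is 60 mm wide: the jaw meets it square at about 0.060, then the fixed jaw's rubber lining gives up to 3 mm (5 N per mm). The stiff slide itself takes about 9 N to push and stays where it is left: pushing 15 to 20 N in all leaves the jar clamped by 6 to 9 N.
- jaw_grip (a point): Middle of the green upright push grip on the sliding jaw, 79 mm above the table; axes as the vice's. A plate 30 mm wide (x), 16 mm thick (y), free from 50 to 97 mm above the table, 79 mm behind (-y of) the sliding jaw's face. Free room beside it in x; the saddle under it (82 mm wide) has its top 45 mm above the table.
- jar: Square brown plastic jar, 60 x 60 mm, about 0.25 kg; origin at the middle of its underside, z up. It stands loose between the open jaws, up to 6 degrees askew, and is squared up as they close. Its square body is 74 mm tall; above it comes a round neck with the screw thread.
- jar_mouth (a point): Centre of the jar's mouth, on its axis 104 mm above its underside, inside the lid at first. The lid's three-start thread lets go after about 60 degrees of anticlockwise turning (seen from above), rising 2 mm; it is free from 60 to about 90 degrees, where the next thread starts block it: 75 degrees is a good turn. Then it must rise some 25 mm to clear the mouth and its sealing ring.
- cap_center (a point): Centre of the white round screw lid, half-way up, on its axis, z up; axes as the jar's while tight. 58 mm across, 26 mm high, 40 g. Tight, its lower edge is 84 mm and its top 110 mm above the jar's underside, leaving a 10 mm gap above the jar's square shoulder. A springy sealing ring presses it up: about 0.2 to 0.5 N m starts it.
- steel_cup: Bystander: open steel cup, 52 mm across, 45 mm tall; origin in the middle of its underside.
- small_jar: Bystander: small round white jar with a blue lid, 48 mm across, 55 mm tall; origin in the middle of its underside.
- driver: Bystander: steel hand driver lying on the table, 94 mm long along its x axis, 18 mm thick; origin under its middle.
- practice_jaw: Bystander: pink and white dental practice jaw, about 55 mm, lying in the brown tray; origin in the middle of its underside.
There are look-alikes about, which are no part of the job. Of the things like the jar, leave any that is yellow; of the rest the smaller one is meant.

How it is judged:
On the way, in this order (a step that is already met when the one before it is completed fails the run):
1. the sliding jaw presses the jar firmly against the fixed jaw (contact force between jaw and jar above 3 N and value of joint jaw below 0.063 m), for 0.2 s.
2. the lid is turned until its thread lets go, still down on the jar, while the jar stays clamped (angle between the x axis of cap_center and the x axis of jar, either way round above 0.9 rad and z of cap_center in the frame of jar below 0.108 m and contact force between jaw and jar above 1 N), for 0.05 s.
At the end, for the whole second after the job is handed in: The lid is held level (within 11 degrees) by the fingers alone, its lower edge 7 to 58 mm above the mouth, within 20 mm of the jar's axis; the jar stands on the vice's base, upright and square to the jaws (6 degrees), pressed by the sliding jaw with over 1 N (z of cap_center in the frame of jar between 0.124 and 0.175 m and horizontal distance between cap_center and jar_mouth below 0.02 m and angle between cap_center's own z axis and vertical below 0.2 rad and contact force between the fingers and cap above 2 N and contact force between cap and jar below 0.05 N and linear speed of cap below 0.02 m/s and contact force between jaw and jar above 1 N and value of joint jaw below 0.063 m and angle between jar's own z axis and vertical below 0.06 rad and angle between the x axis of jar and the x axis of vise, either way round below 0.1 rad and z of jar in the frame of vise below 0.023 m); the arm keeps its last pose, push and grip.
It fails at once if the jar is lifted off the vice's base or tipped (z of jar in the frame of vise above 0.028 m or angle between jar's own z axis and vertical above 0.2 rad).
It fails at once if the jar turns in the vice (angle between the x axis of jar and the x axis of vise, either way round above 0.2 rad).
It fails at once if the jar is crushed by the jaw (over 60 N) (contact force between jaw and jar above 60 N).
It fails at once if a bystander is disturbed (distance of any of steel_cup, small_jar, driver, practice_jaw from where it was at the start of the episode above 0.025 m).
It also fails if it takes over 51 s, if anything falls off the work surface, if the arm or the gripper's body presses on something with over 40 N, if the wrist force passes 120 N, or if a joint passes its speed limit or range.

## Robot

A 6-joint arm with a two-finger parallel gripper is mounted at the origin on the work surface. World frame = base frame: x ahead of the robot, y to its left, z up, the work surface at z = 0. Lengths are in m, angles in rad, forces in N, time in s.
With the tool pointing down it reaches from about 0.225 to 0.875 m from the base axis. Payload 3.4 kg.
Tool frame: the origin (TCP) lies at the very end of the fingers, on their centre line; the grasp point (between the pads) lies 19 mm behind it; y points along the fingers, x is the direction in which the jaws open and shut, and the axes are right-handed (so a half turn about y gives the same grasp; the last joint's range is limited). The gripper opens to 85 mm and grips with 20 to 120 N. Pads are 22 mm wide; open, the fingers measure 114 mm over their backs; the gripper's body (76 mm by 85 mm) begins 54 mm behind the grasp point. The pads swing forward as they close: fully open they stand 13 mm farther back than shut.
Start: joints at [-1.359, 0.276, 1.505, -0, 1.361, -0.121], TCP at [0.188, -0.543, 0.231] pointing down, gripper open.
Joint ranges: [-2.89, 2.89], [-0.75, 2.08], [0.22, 2.7], [-1.18, 4.32], [0.11, 2.71], [-2.7, 2.7]. Speed limits (rad/s): [2.57, 2.57, 3.14, 3.14, 3.14, 3.14].

## Interface

Orientations are given as a rotation vector (axis times angle).
In Python, from workcell import arm, read_camera, camera_info, spotter gives the robot as it stands.
- The arm moves only by the tool servo_tool, never from a script. Its argument "moves" is a list of rows, each an object with "gripper": the finger opening in mm, from 0 to 85.4; "slide": the shift along the tool's x, y, z in mm, a list of three; "rot": the turn, a rotation vector about the tool's x, y, z in rad, a list of three. A call has exactly 10 rows; each row shifts and turns the pose as measured when the row begins, along the tool's axes as they then stand; what a row does not reach is not made up. A row lasts 1/8 s, in which the tool goes at most 62.5 mm and 10.7 degrees, less where a joint would pass 70% of its speed; a pose out of reach is approached as far as the arm can. A call with a gripper value outside its range is refused whole. The fingers move at their own pace and stop on an object; "grip_force" is the grip in N (left out, the last holds). Time passes only in rows, so rows that do not move let the fingers close, or fill a call up. It gives the time, the measured TCP pose, the force and the opening at its end, in the units of the state.
- arm.read_state(): the state, without advancing time (a new reading comes with each control period).
- read_camera(name): name is "scene" or "top" or "wrist"; returns the picture (400x640x3 uint8, red, green, blue); there is no depth.
- camera_info(name): a dict with "intrinsics" (3x3 intrinsics, pixels), "distortion" ([k1, k2, p1, p2, k3] as OpenCV has them; the pictures are not rectified), "eye" and "attitude" of the camera in the world. Camera axes: x right, y up, looking along -z (the intrinsics and any distortion apply to the point x, -y, -z); pixel columns grow to the right and rows downward; lengths in m; the calibration is good to about 2 mm. A picture is of the moment at which its call begins: read the wrist's pose just before it. camera_info takes no time and is no camera call; for the wrist camera it gives the pose at the moment of the call.
- arm.sign_off(): hands the job in, once; it reports no verdict.
Trained networks look in the newest picture that a camera, given by its name, has taken for a name from the list of things; names that differ only in an ending like _2 or _b are one class to them, and where a whole thing is asked for, a point or a joint stands for the part that bears it (a point fixed in the world has none). Each returns a list of dicts, best first, with "score" (0 to 1); they miss things now and then, are a little off and sometimes report something else, mostly with a low value. They report only what shows in the picture. A call takes as long as a camera call. They do not tell look-alikes from the thing itself.
- spotter.cut_out(query, camera): "region" (400x640 bool, what is visible of it) and "bbox" ([centre column, centre row, width, height] in pixels, round what is visible of it).
The state is a dict: "t": time; "qpos": joint angles; "joint_vel": joint speeds; "tau": joint torques, N m; "position": TCP position; "eef_rot": TCP orientation; "wrist_force": force on the tool from outside, world axes, zero at the start; "torque": the same for the moment, N m; "opening": opening from 0.0 (shut) to 1.0 (fully open).
Only numpy, scipy, OpenCV 4.12 (cv2) and the standard library are available. Lean on these libraries where they do the work, as an engineer would, in place of code of your own. Each camera call takes 0.05 s, during which the arm holds its last target. There are 200 camera calls.

## Working session

There is one attempt and no reset: what is moved stays moved. The work goes in short steps, Python scripts to look and compute and a tool call to move; the robot and the scene stay as the last step left them, time stands still between calls to the robot, and variables do not carry over. Pictures are saved under pics/ and viewed, about 8 in all and at most 12, crops included, and the job is handed in when it is done.

Besides the shell and the picture viewer there is one more tool, called by a JSON object that holds its "name" and its "arguments", one argument or row to a line. servo_tool: Moves the arm, as the interface text tells. Its arguments: {"type":"object","properties":{"moves":{"type":"array","items":{"type":"object","properties":{"gripper":{"type":"number"},"slide":{"type":"array","items":{"type":"number"}},"rot":{"type":"array","items":{"type":"number"}}}}},"grip_force":{"type":"number"}},"required":["moves"]}

```bash
ls; mkdir -p pics; python3 - <<'E'
from workcell import arm, read_camera, camera_info, spotter
import cv2,numpy as np
s=arm.read_state(); print(s)
for n in ["scene","top"]:
    im=read_camera(n); cv2.imwrite(f"pics/{n}0.png",im[:,:,::-1]); i=camera_info(n)
    print(n,i)
    for q in ["vise","jaw_grip","jar","cap_center"]:
        for d in spotter.cut_out(q,n)[:4]: print(q,round(d["score"],2),np.round(d["bbox"]))
E
```

```text
pics
{'t': 0.0, 'qpos': array([-1.35900008e+00,  2.76577320e-01,  1.50611468e+00,  1.11313513e-05,
        1.36068764e+00, -1.21013563e-01]), 'joint_vel': array([ 0.00117733, -0.00126539,  0.00117602, -0.00080551,  0.00186202,
        0.0002152 ]), 'tau': array([ 2.72874495e-03, -4.16761601e+01, -2.45805717e+01,  1.96732763e-07,
        1.11033840e-02, -7.92314523e-06]), 'position': array([ 0.1877345 , -0.54294345,  0.23045713]), 'eef_rot': array([-1.34721763,  0.96154845, -0.95937615]), 'wrist_force': array([-0.75444593, -0.13734803,  0.23952864]), 'torque': array([-0.05272844, -0.04066765,  0.0269929 ]), 'opening': 1.0020533526507232}
scene {'intrinsics': array([[492.00646251,   0.        , 316.08418575],
       [  0.        , 492.00646251, 202.69035484],
       [  0.        ,   0.        ,   1.        ]]), 'distortion': array([0.02162572, 0.        , 0.        , 0.        , 0.        ]), 'eye': array([ 1.17330283, -0.85239827,  0.91349293]), 'attitude': array([0.88877631, 0.29725715, 0.63705875])}
vise 0.86 [310. 244.  95.  70.]
jaw_grip 0.84 [300. 244.  46.  38.]
jar 0.95 [327. 229.  31.  28.]
jar 0.92 [371. 194.  38.  51.]
jar 0.81 [362. 257.  32.  46.]
jar 0.56 [300. 245.  44.  41.]
cap_center 0.57 [329. 208.  21.  19.]
cap_center 0.22 [328. 228.  30.  30.]
cap_center 0.15 [310. 244.  94.  67.]
top {'intrinsics': array([[365.70218242,   0.        , 316.56877495],
       [  0.        , 365.70218242, 198.17416926],
       [  0.        ,   0.        ,   1.        ]]), 'distortion': array([-0.03782046,  0.        ,  0.        ,  0.        ,  0.        ]), 'eye': array([ 0.42691995, -0.03262995,  0.95380578]), 'attitude': array([ 0.12717889, -0.09695266, -1.5589938 ])}
vise 0.85 [341. 204. 106.  51.]
jaw_grip 0.92 [356. 205.  39.  35.]
jar 0.72 [332. 143.  29.  33.]
jar 0.63 [245. 187.  46.  42.]
jar 0.55 [318. 203.  23.  13.]
cap_center 0.71 [321. 190.  23.  28.]
cap_center 0.62 [356. 205.  34.  39.]
```

```bash
python3 - <<'E'
import cv2,numpy as np
a=cv2.imread("pics/scene0.png")[120:330,200:480]; b=cv2.imread("pics/top0.png")[100:290,200:480]
cv2.imwrite("pics/c1.png",np.vstack([cv2.resize(a,(560,420),interpolation=cv2.INTER_CUBIC)]))
cv2.imwrite("pics/c2.png",cv2.resize(b,(784,532),interpolation=cv2.INTER_CUBIC))
E
```

```text
(no output)
```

View pics/c1.png

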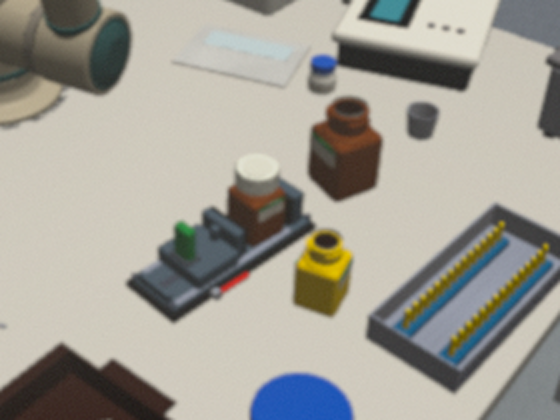

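View pics/c2.png

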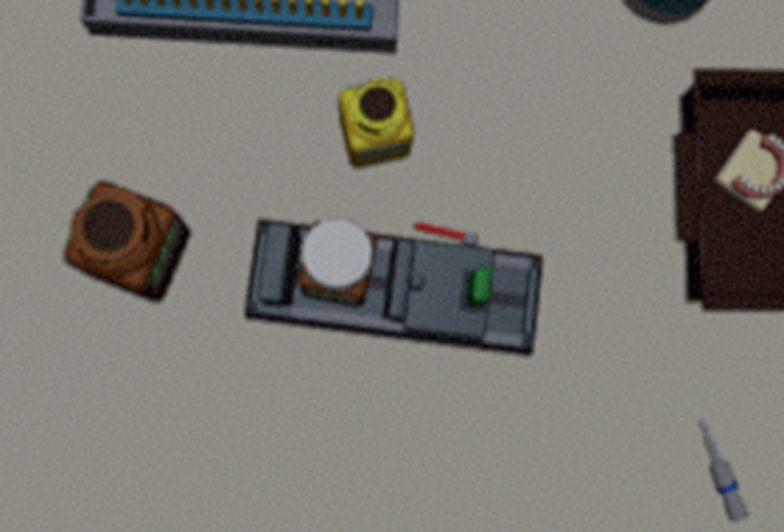

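The scene shows three jar-like things: the brown jar with the white lid in the vice (scene px 327,229), a larger open brown jar (371,194), and a yellow jar (362,257). I choose the one in the vice. The top view shows the lid at about (320,190), the green grip at about (372,202), and a small red-handled item beside the vice on its +x side, to be avoided.

```bash
cat > h.py <<'E'
import cv2,numpy as np
from scipy.spatial.transform import Rotation as R
from workcell import arm, read_camera, camera_info, spotter
def cam(n):
    i=camera_info(n); M=R.from_rotvec(i["attitude"]).as_matrix()@np.diag([1,-1,-1]); return i["intrinsics"],i["distortion"],np.array(i["eye"]),M
def proj(c,P):
    K,D,e,M=c; p=(np.atleast_2d(P)-e)@M
    return cv2.projectPoints(p,np.zeros(3),np.zeros(3),K,D)[0][:,0]
def onz(c,px,z):
    K,D,e,M=c; u=cv2.undistortPoints(np.array(px,float).reshape(-1,1,2),K,D)[:,0]
    d=np.c_[u,np.ones(len(u))]@M.T; return e+d*((z-e[2])/d[:,2])[:,None]
E
python3 - <<'E'
from h import *
s=arm.read_state();print(R.from_rotvec(s["eef_rot"]).as_matrix().round(3))
for n in ["top","scene"]:
    im=cv2.imread(f"pics/{n}0.png"); c=cam(n); b,g,r=[im[:,:,k].astype(int) for k in range(3)]
    m=((g>1.4*r)&(g>1.3*b)&(g>60)).astype(np.uint8)
    k,l,st,ce=cv2.connectedComponentsWithStats(m)
    for q in range(1,k):
        if st[q,4]>15: print(n,"green",st[q],ce[q],onz(c,ce[q],.097).round(4),onz(c,ce[q],.079).round(4))
    x0,x1,y0,y1=(300,345,165,225) if n=="top" else (305,350,180,240)
    m=np.zeros(im.shape[:2],np.uint8); m[y0:y1,x0:x1]=(np.minimum(r,b)>(160 if n=="top" else 170))[y0:y1,x0:x1]
    if n=="scene": print("scene vals",im[205,329],im[190,310])
    k,l,st,ce=cv2.connectedComponentsWithStats(m)
    for q in range(1,k):
        if st[q,4]>50: print(n,"white",st[q],ce[q],onz(c,ce[q],.130).round(4),onz(c,ce[q],.117).round(4))
c=cam("top")
P=np.array([[260,220],[542,256],[532,352],[247,318]])/2.8+[200,100]
print(onz(c,P,.02).round(4),onz(c,P,0).round(4))
J=np.array([[411,238],[403,322],[391,240],[386,318],[293,224],[285,306],[270,224],[262,298]])/2.8+[200,100]
print(onz(c,J,.07).round(4))
E
```

```text
[[ 0.327  0.     0.945]
 [-0.945 -0.     0.327]
 [ 0.    -1.    -0.   ]]
top green [369 196   7  11  66] [371.6969697  200.90909091] [[ 0.5446 -0.1457  0.097 ]] [[ 0.547 -0.148  0.079]]
scene green [288 231   9  19 125] [292.416 239.872] [[ 0.5615 -0.1664  0.097 ]] [[ 0.5481 -0.1513  0.079 ]]
scene vals [199 217 220] [189 201 207]
scene white [ 305  180   45   45 1430] [325.78531469 195.89300699] [[ 0.5385 -0.0035  0.13  ]] [[0.528  0.0106 0.117 ]]
[[ 0.6123  0.0484  0.02  ]
 [ 0.5803 -0.2125  0.02  ]
 [ 0.4917 -0.2017  0.02  ]
 [ 0.5207  0.0585  0.02  ]] [[ 0.6163  0.0501  0.    ]
 [ 0.5836 -0.2164  0.    ]
 [ 0.4931 -0.2054  0.    ]
 [ 0.5227  0.0605  0.    ]]
[[ 0.5872 -0.0887  0.07  ]
 [ 0.5133 -0.0816  0.07  ]
 [ 0.5853 -0.0712  0.07  ]
 [ 0.5167 -0.0669  0.07  ]
 [ 0.599   0.0149  0.07  ]
 [ 0.5264  0.0208  0.07  ]
 [ 0.5988  0.0352  0.07  ]
 [ 0.5333  0.0409  0.07  ]]
```

{"name": "servo_tool", "arguments": {
  "moves": [
    {"gripper": 0, "slide": [-22, 0, 45], "rot": [0, -0.112, 0]},
    {"gripper": 0, "slide": [-17, 0, 47], "rot": [0, -0.112, 0]},
    {"gripper": 0, "slide": [-11, 0, 49], "rot": [0, -0.112, 0]},
    {"gripper": 0, "slide": [-6, 0, 50], "rot": [0, -0.112, 0]},
    {"gripper": 0, "slide": [0, 0, 50], "rot": [0, -0.112, 0]},
    {"gripper": 0, "slide": [5, 0, 50], "rot": [0, -0.112, 0]},
    {"gripper": 0, "slide": [11, 0, 49], "rot": [0, -0.112, 0]},
    {"gripper": 0, "slide": [16, 0, 47], "rot": [0, -0.112, 0]},
    {"gripper": 0, "slide": [21, 0, 45], "rot": [0, -0.112, 0]},
    {"gripper": 0, "slide": [26, 0, 42], "rot": [0, -0.112, 0]}
  ]
}}

```text
t: 1.75
position: [0.545, -0.1782, 0.2318]
eef_rot: [-1.575, 0.066, -0.073]
wrist_force: [-0.3, -0.4, 0.4]
opening: -0.003
```

```bash
python3 - <<'E'
from h import *
s=arm.read_state();print(s["t"],s["position"],s["eef_rot"],s["qpos"],s["wrist_force"],s["opening"]);print(R.from_rotvec(s["eef_rot"]).as_matrix().round(3))
i=camera_info("wrist");np.savez("w1.npz",**i);print(i)
im=read_camera("wrist");cv2.imwrite("pics/w1.png",im[:,:,::-1])
E
```

```text
1.75 [ 0.54500889 -0.17821493  0.23176155] [-1.57514118  0.06626992 -0.07291767] [-0.43515906  0.27022978  1.51191826 -0.00352547  1.35345455 -0.34586019] [-0.28777517 -0.43796496  0.38641127] -0.0026316551669184982
[[ 0.996  0.004  0.088]
 [-0.088 -0.006  0.996]
 [ 0.004 -1.    -0.005]]
{'intrinsics': array([[337.23797693,   0.        , 325.47773331],
       [  0.        , 337.23797693, 202.93177771],
       [  0.        ,   0.        ,   1.        ]]), 'distortion': array([0.0047388, 0.       , 0.       , 0.       , 0.       ]), 'eye': array([ 0.54981265, -0.1087032 ,  0.3735238 ]), 'attitude': array([-0.27652367,  0.00736342, -0.08944555])}
```

View pics/w1.png

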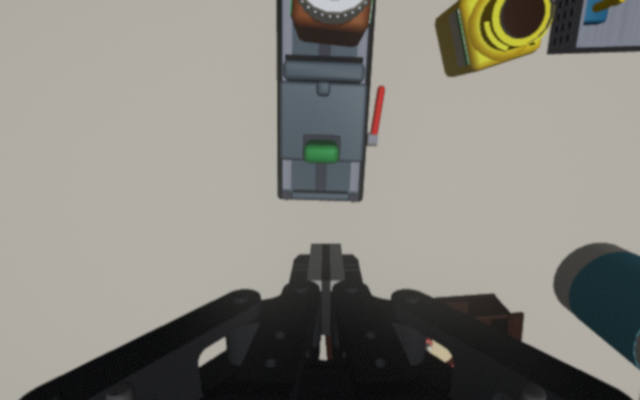

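Wrist view: green grip at (322,152), rear plate corners at about (279,198) and (362,199), sliding jaw at about (324,69), lid at the top edge. The red-handled item is right of the vice at about (378,115).

```bash
python3 - <<'E'
from h import *
i=np.load("w1.npz"); c=(i["intrinsics"],i["distortion"],i["eye"],R.from_rotvec(i["attitude"]).as_matrix()@np.diag([1,-1,-1]))
im=cv2.imread("pics/w1.png"); b,g,r=[im[:,:,k].astype(int) for k in range(3)]
m=((g>1.4*r)&(g>1.3*b)&(g>60)); ys,xs=np.nonzero(m); print(xs.min(),xs.max(),ys.min(),ys.max())
print("top", onz(c,[[ (xs.min()+xs.max())/2,ys.min()],[(xs.min()+xs.max())/2,ys.max()],[xs.min(),ys.min()+5],[xs.max(),ys.min()+5]],.097).round(4))
print("bottomrear",onz(c,[[322,ys.max()]],.05).round(4))
print("plate corners",onz(c,[[279,198],[362,200]],.02).round(4),onz(c,[[279,0],[376,0]],.02).round(4))
print("jaw",onz(c,[[284,57],[363,56],[284,76],[363,75]],.07).round(4))
E
```

```text
291 461 0 162
top [[ 0.5945 -0.0375  0.097 ]
 [ 0.5888 -0.1558  0.097 ]
 [ 0.5325 -0.0353  0.097 ]
 [ 0.6562 -0.0463  0.097 ]]
bottomrear [[ 0.5436 -0.1591  0.05  ]]
plate corners [[ 0.4929 -0.1987  0.02  ]
 [ 0.5825 -0.2091  0.02  ]] [[ 0.5171 -0.0097  0.02  ]
 [ 0.6069 -0.0177  0.02  ]]
jaw [[ 0.5205 -0.0658  0.07  ]
 [ 0.5861 -0.0708  0.07  ]
 [ 0.5187 -0.0805  0.07  ]
 [ 0.5852 -0.0856  0.07  ]]
```

{"name": "servo_tool", "arguments": {
  "moves": [
    {"gripper": 0, "slide": [-5, 0, -8], "rot": [0, 0.03, 0]},
    {"gripper": 0, "slide": [0, 45, 0], "rot": [0, 0, 0]},
    {"gripper": 0, "slide": [0, 45, 0], "rot": [0, 0, 0]},
    {"gripper": 0, "slide": [0, 40, 0], "rot": [0, 0, 0]},
    {"gripper": 0, "slide": [0, 25, 0], "rot": [0, 0, 0]},
    {"gripper": 0, "slide": [0, 10, 0], "rot": [0, 0, 0]},
    {"gripper": 0, "slide": [0, 0, 3], "rot": [0, 0, 0]},
    {"gripper": 0, "slide": [0, 0, 4], "rot": [0, 0, 0]},
    {"gripper": 0, "slide": [0, 0, 4], "rot": [0, 0, 0]},
    {"gripper": 0, "slide": [0, 0, 4], "rot": [0, 0, 0]}
  ]
}}

```text
t: 3.05
position: [0.5468, -0.1731, 0.0675]
eef_rot: [-1.575, 0.085, -0.113]
wrist_force: [0.2, -0.3, 0.1]
opening: 0.0
```

{"name": "servo_tool", "arguments": {
  "moves": [
    {"gripper": 0, "slide": [-6, 0, 0], "rot": [0, 0, 0]},
    {"gripper": 0, "slide": [0, 0, 3], "rot": [0, 0, 0]},
    {"gripper": 0, "slide": [0, 0, 3], "rot": [0, 0, 0]},
    {"gripper": 0, "slide": [0, 0, 3], "rot": [0, 0, 0]},
    {"gripper": 0, "slide": [0, 0, 3], "rot": [0, 0, 0]},
    {"gripper": 0, "slide": [0, 0, 3], "rot": [0, 0, 0]},
    {"gripper": 0, "slide": [0, 0, 3], "rot": [0, 0, 0]},
    {"gripper": 0, "slide": [0, 0, 3], "rot": [0, 0, 0]},
    {"gripper": 0, "slide": [0, 0, 3], "rot": [0, 0, 0]},
    {"gripper": 0, "slide": [0, 0, 3], "rot": [0, 0, 0]}
  ]
}}

```text
t: 4.3
position: [0.5418, -0.1648, 0.0687]
eef_rot: [-1.615, 0.076, -0.1]
wrist_force: [-2.3, -8.6, -0.2]
opening: -0.001
```

```bash
python3 - <<'E'
from h import *
s=arm.read_state();print(s["t"],s["position"],s["wrist_force"],s["torque"]);print(R.from_rotvec(s["eef_rot"]).as_matrix().round(3))
i=camera_info("wrist");np.savez("w2.npz",**i)
im=read_camera("wrist");cv2.imwrite("pics/w2.png",im[:,:,::-1])
im=read_camera("top");cv2.imwrite("pics/t2.png",im[:,:,::-1])
a=cv2.resize(im[150:250,270:400,::-1],(520,400),interpolation=cv2.INTER_CUBIC)
cv2.imwrite("pics/m2.png",a)
E
```

```text
4.3 [ 0.5418287  -0.16479335  0.0687031 ] [-2.25381359 -8.56329047 -0.15826729] [-1.25051718  0.33147967  0.01458962]
[[ 0.994  0.013  0.112]
 [-0.111 -0.046  0.993]
 [ 0.018 -0.999 -0.045]]
```

View pics/w2.png

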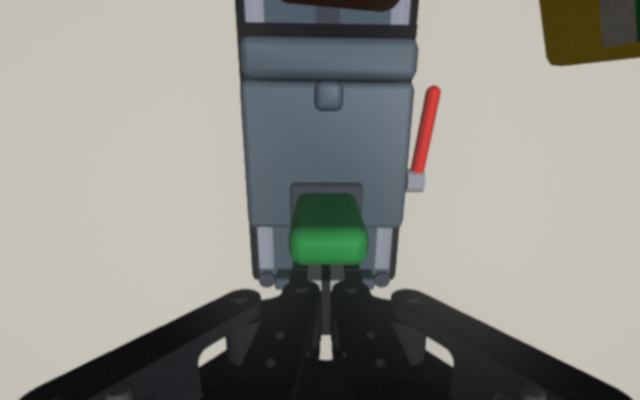

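{"name": "servo_tool", "arguments": {
  "moves": [
    {"gripper": 0, "slide": [0, 0, 5], "rot": [0.03, 0, 0]},
    {"gripper": 0, "slide": [0, 0, 5], "rot": [0.03, 0, 0]},
    {"gripper": 0, "slide": [0, 0, 5], "rot": [0.02, 0, 0]},
    {"gripper": 0, "slide": [0, 0, 5], "rot": [0.02, 0, 0]},
    {"gripper": 0, "slide": [0, 0, 5], "rot": [0.02, 0, 0]},
    {"gripper": 0, "slide": [0, 0, 5], "rot": [0.02, 0, 0]},
    {"gripper": 0, "slide": [0, 0, 5], "rot": [0.02, 0, 0]},
    {"gripper": 0, "slide": [0, 0, 5], "rot": [0.02, 0, 0]},
    {"gripper": 0, "slide": [0, 0, 5], "rot": [0.02, 0, 0]},
    {"gripper": 0, "slide": [0, 0, 5], "rot": [0.02, 0, 0]}
  ]
}}

```text
t: 5.65
position: [0.544, -0.1493, 0.0671]
eef_rot: [-1.455, 0.052, -0.087]
wrist_force: [-2.6, -10.8, -3.7]
opening: 0.003
```

```bash
cat > st.py <<'E'
from h import *
s=arm.read_state();print(s["t"],s["position"].round(4),s["wrist_force"].round(2),s["torque"].round(2),s["qpos"].round(3));print(R.from_rotvec(s["eef_rot"]).as_matrix().round(3))
E
python3 st.py
```

```text
5.65 [ 0.544  -0.1493  0.0671] [ -2.58 -10.82  -3.69] [-1.91  0.41 -0.04] [-0.466  0.405  1.762  0.135  1.005 -0.45 ]
[[ 0.996  0.028  0.088]
 [-0.091  0.113  0.989]
 [ 0.018 -0.993  0.115]]
```

{"name": "servo_tool", "arguments": {
  "moves": [
    {"gripper": 0, "slide": [0, 0, 5], "rot": [-0.03, 0, 0]},
    {"gripper": 0, "slide": [0, 0, 5], "rot": [-0.03, 0, 0]},
    {"gripper": 0, "slide": [0, 0, 5], "rot": [-0.03, 0, 0]},
    {"gripper": 0, "slide": [0, 0, 5], "rot": [0, 0, 0]},
    {"gripper": 0, "slide": [0, 0, 5], "rot": [0, 0, 0]},
    {"gripper": 0, "slide": [0, 0, 5], "rot": [0.01, 0, 0]},
    {"gripper": 0, "slide": [0, 0, 5], "rot": [0.01, 0, 0]},
    {"gripper": 0, "slide": [0, 0, 5], "rot": [0.01, 0, 0]},
    {"gripper": 0, "slide": [0, 0, 5], "rot": [0.01, 0, 0]},
    {"gripper": 0, "slide": [0, 0, 5], "rot": [0.01, 0, 0]}
  ]
}}

```text
t: 6.9
position: [0.5451, -0.1431, 0.0683]
eef_rot: [-1.578, 0.039, -0.065]
wrist_force: [-1.7, -14.1, -2.7]
opening: 0.001
```

```bash
python3 st.py; python3 - <<'E'
from h import *
im=read_camera("top");cv2.imwrite("pics/t3.png",im[:,:,::-1])
a=cv2.resize(im[150:250,270:400,::-1],(780,600),interpolation=cv2.INTER_CUBIC)
cv2.imwrite("pics/m3.png",a)
E
```

```text
6.9 [ 0.5451 -0.1431  0.0683] [ -1.74 -14.1   -2.68] [-2.18  0.51 -0.1 ] [-0.379  0.389  1.779 -0.002  0.956 -0.312]
[[ 0.998  0.016  0.066]
 [-0.066 -0.008  0.998]
 [ 0.016 -1.    -0.007]]
```

View pics/m3.png

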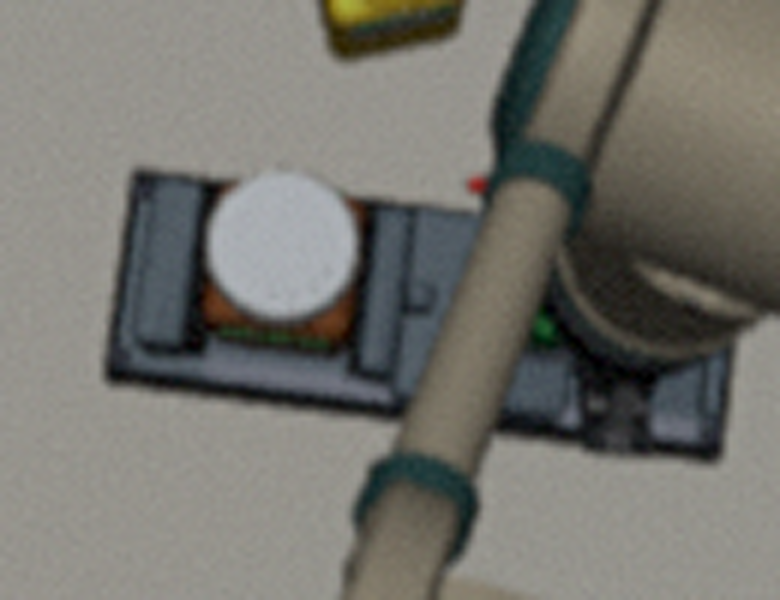

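The jaw face (crop col ~370) is now at or near the jar (col ~362), and the force has risen to 14 N, so contact is starting. I push a little harder.

{"name": "servo_tool", "arguments": {
  "moves": [
    {"gripper": 0, "slide": [0, 0, 6], "rot": [0.01, 0, 0]},
    {"gripper": 0, "slide": [0, 0, 6], "rot": [0.01, 0, 0]},
    {"gripper": 0, "slide": [0, 0, 6], "rot": [0.01, 0, 0]},
    {"gripper": 0, "slide": [0, 0, 6], "rot": [0.01, 0, 0]},
    {"gripper": 0, "slide": [0, 0, 6], "rot": [0.01, 0, 0]},
    {"gripper": 0, "slide": [0, 0, 6], "rot": [0.01, 0, 0]},
    {"gripper": 0, "slide": [0, 0, 6], "rot": [0.01, 0, 0]},
    {"gripper": 0, "slide": [0, 0, 6], "rot": [0.01, 0, 0]},
    {"gripper": 0, "slide": [0, 0, 6], "rot": [0.01, 0, 0]},
    {"gripper": 0, "slide": [0, 0, 6], "rot": [0.01, 0, 0]}
  ]
}}

```text
t: 8.2
position: [0.5454, -0.143, 0.0684]
eef_rot: [-1.584, 0.016, -0.038]
wrist_force: [-4.4, -16.5, -2.9]
opening: -0.002
```

```bash
python3 st.py
```

```text
8.2 [ 0.5454 -0.143   0.0684] [ -4.45 -16.5   -2.9 ] [-2.49  0.45 -0.14] [-0.375  0.389  1.778 -0.01   0.957 -0.335]
[[ 0.999  0.014  0.034]
 [-0.034 -0.014  0.999]
 [ 0.014 -1.    -0.013]]
```

{"name": "servo_tool", "arguments": {
  "moves": [
    {"gripper": 0, "slide": [0, 0, 6], "rot": [0.01, 0, 0]},
    {"gripper": 0, "slide": [0, 0, 7], "rot": [0.01, 0, 0]},
    {"gripper": 0, "slide": [0, 0, 7], "rot": [0.01, 0, 0]},
    {"gripper": 0, "slide": [0, 0, 7], "rot": [0.01, 0, 0]},
    {"gripper": 0, "slide": [0, 0, 7], "rot": [0.01, 0, 0]},
    {"gripper": 0, "slide": [0, 0, 7], "rot": [0.01, 0, 0]},
    {"gripper": 0, "slide": [0, 0, 7], "rot": [0.01, 0, 0]},
    {"gripper": 0, "slide": [0, 0, 7], "rot": [0.01, 0, 0]},
    {"gripper": 0, "slide": [0, 0, 7], "rot": [0.01, 0, 0]},
    {"gripper": 0, "slide": [0, 0, 7], "rot": [0.01, 0, 0]}
  ]
}}

```text
t: 9.45
position: [0.5458, -0.1432, 0.0686]
eef_rot: [-1.607, -0.011, -0.007]
wrist_force: [-3.0, -20.0, -2.6]
opening: 0.002
```

```bash
python3 st.py
```

```text
9.45 [ 0.5458 -0.1432  0.0686] [ -3.04 -20.01  -2.57] [-2.96  0.56 -0.14] [-0.361  0.388  1.779 -0.036  0.951 -0.342]
[[ 1.     0.011 -0.002]
 [ 0.002 -0.036  0.999]
 [ 0.011 -0.999 -0.036]]
```

{"name": "servo_tool", "arguments": {
  "moves": [
    {"gripper": 0, "slide": [0, 0, -10], "rot": [0, 0, 0]},
    {"gripper": 0, "slide": [0, 0, -18], "rot": [0.03, 0, 0]},
    {"gripper": 0, "slide": [0, -30, 0], "rot": [0, 0.03, 0]},
    {"gripper": 0, "slide": [0, -50, 0], "rot": [0, 0.03, 0]},
    {"gripper": 85, "slide": [0, -50, 0], "rot": [0, 0, 0.01]},
    {"gripper": 85, "slide": [0, -50, 0], "rot": [0, 0, 0]},
    {"gripper": 85, "slide": [5, -10, 40], "rot": [0, 0, 0]},
    {"gripper": 85, "slide": [5, 0, 40], "rot": [0, 0, 0]},
    {"gripper": 85, "slide": [0, 0, 0], "rot": [0, 0, 0]},
    {"gripper": 85, "slide": [0, 0, 0], "rot": [0, 0, 0]}
  ]
}}

```text
t: 10.7
position: [0.5608, -0.0905, 0.2652]
eef_rot: [-1.57, 0.048, -0.051]
wrist_force: [0.3, -0.8, 0.3]
opening: 0.996
```

```bash
python3 st.py; python3 - <<'E'
from h import *
i=camera_info("wrist");np.savez("w3.npz",**i)
im=read_camera("wrist");cv2.imwrite("pics/w3.png",im[:,:,::-1]); print(i["eye"])
E
```

```text
10.7 [ 0.5608 -0.0905  0.2652] [ 0.27 -0.75  0.25] [-0.    0.08  0.05] [-2.830e-01  2.480e-01  1.461e+00  1.000e-03  1.431e+00 -2.210e-01]
[[ 0.998  0.002  0.063]
 [-0.063  0.001  0.998]
 [ 0.002 -1.     0.001]]
[ 0.5641077  -0.02179298  0.40732362]
```

View pics/w3.png

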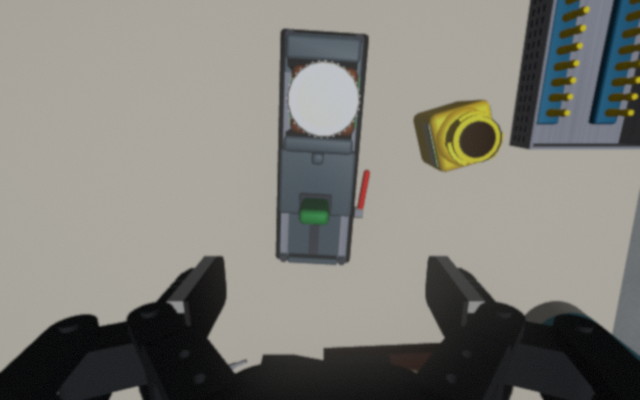

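Wrist view: the lid at about (323,99), the jar square between the jaws, and the sliding jaw against it (jaw ~rows 136–150).

```bash
python3 - <<'E'
from h import *
i=np.load("w3.npz"); c=(i["intrinsics"],i["distortion"],i["eye"],R.from_rotvec(i["attitude"]).as_matrix()@np.diag([1,-1,-1]))
im=cv2.imread("pics/w3.png"); m=(im.min(2)>195).astype(np.uint8); m[:50]=0;m[150:]=0;m[:,:270]=0;m[:,:][:,380:]=0
m=cv2.morphologyEx(m,cv2.MORPH_OPEN,np.ones((5,5)))
k,l,st,ce=cv2.connectedComponentsWithStats(m); q=1+st[1:,4].argmax(); print(st[q],ce[q])
cn=max(cv2.findContours((l==q).astype(np.uint8),0,1)[0],key=len); e=cv2.fitEllipse(cn); print(e)
print(onz(c,[e[0],[e[0][0]-e[1][0]/2,e[0][1]],[e[0][0]+e[1][0]/2,e[0][1]]],.130).round(4))
print("plate",onz(c,[[282,30],[367,36],[277,260],[349,264]],.02).round(4))
print("jaws fixed/slid edges z.07",onz(c,[[288,60],[361,63],[286,137],[354,140]],.07).round(4))
E
```

```text
Traceback (most recent call last):
ValueError: attempt to get argmax of an empty sequence
```

```bash
python3 - <<'E'
from h import *
i=np.load("w3.npz"); c=(i["intrinsics"],i["distortion"],i["eye"],R.from_rotvec(i["attitude"]).as_matrix()@np.diag([1,-1,-1]))
im=cv2.imread("pics/w3.png"); print(im[99,323],im[99,230])
g=im.min(2); t=int(g[90:110,310:335].mean())-40; m=(g>t).astype(np.uint8); m[:50]=0;m[150:]=0;m[:,:284]=0;m[:,364:]=0
m=cv2.morphologyEx(m,cv2.MORPH_OPEN,np.ones((5,5)))
k,l,st,ce=cv2.connectedComponentsWithStats(m); q=1+st[1:,4].argmax(); print(st[q],ce[q])
cn=max(cv2.findContours((l==q).astype(np.uint8),0,1)[0],key=len); e=cv2.fitEllipse(cn); print(e)
print(onz(c,[e[0],[e[0][0]-e[1][0]/2,e[0][1]],[e[0][0]+e[1][0]/2,e[0][1]]],.130).round(4))
print("plate",onz(c,[[282,30],[367,36],[277,260],[349,264]],.02).round(4))
print("jaws fixed/slid edges z.07",onz(c,[[288,60],[361,63],[286,137],[354,140]],.07).round(4))
E
```

```text
[194 194 189] [158 166 170]
[ 289   63   69   72 3985] [323.04742785  98.60803011]
((323.04815673828125, 98.60118865966797), (68.77357482910156, 71.91984558105469), 0.2451516091823578)
[[ 0.5635 -0.0136  0.13  ]
 [ 0.5365 -0.0119  0.13  ]
 [ 0.5904 -0.0153  0.13  ]]
plate [[ 0.525   0.0604  0.02  ]
 [ 0.6132  0.0492  0.02  ]
 [ 0.4932 -0.1991  0.02  ]
 [ 0.5828 -0.2104  0.02  ]]
jaws fixed/slid edges z.07 [[ 0.5331  0.0243  0.07  ]
 [ 0.6006  0.0175  0.07  ]
 [ 0.5246 -0.0455  0.07  ]
 [ 0.5913 -0.0527  0.07  ]]
```

{"name": "servo_tool", "arguments": {
  "moves": [
    {"gripper": 85, "slide": [-1, 0, 40], "rot": [0, 0, 0]},
    {"gripper": 85, "slide": [-1, 0, 37], "rot": [0, 0, 0]},
    {"gripper": 85, "slide": [0, 30, 0], "rot": [0, 0, 0]},
    {"gripper": 85, "slide": [0, 40, 0], "rot": [0, 0, 0]},
    {"gripper": 85, "slide": [0, 30, 0], "rot": [0, 0, 0]},
    {"gripper": 85, "slide": [0, 20, 0], "rot": [0, 0, 0]},
    {"gripper": 85, "slide": [0, 5, 0], "rot": [0, 0, 0]},
    {"gripper": 85, "slide": [0, 0, 0], "rot": [0, 0, 0]},
    {"gripper": 85, "slide": [0, 0, 0], "rot": [0, 0, 0]},
    {"gripper": 85, "slide": [0, 0, 0], "rot": [0, 0, 0]}
  ]
}}

```text
t: 12.0
position: [0.5653, -0.0204, 0.1364]
eef_rot: [-1.571, 0.056, -0.061]
wrist_force: [-0.3, 0.9, 0.5]
opening: 0.993
```

```bash
python3 st.py
```

```text
12.0 [ 0.5653 -0.0204  0.1364] [-0.28  0.9   0.46] [-0.06  0.01 -0.05] [-1.590e-01  3.290e-01  1.675e+00 -1.000e-03  1.134e+00 -8.400e-02]
[[ 0.997  0.003  0.075]
 [-0.075 -0.001  0.997]
 [ 0.003 -1.    -0.001]]
```

{"name": "servo_tool", "arguments": {
  "moves": [
    {"gripper": 85, "slide": [-2, 0, 6], "rot": [0, 0, 0]},
    {"gripper": 85, "slide": [0, 0, 1], "rot": [0, 0, 0]},
    {"gripper": 85, "slide": [0, 20, 0], "rot": [0, 0, 0]},
    {"gripper": 85, "slide": [0, 15, 0], "rot": [0, 0, 0]},
    {"gripper": 85, "slide": [0, 5, 0], "rot": [0, 0, 0]},
    {"gripper": 85, "slide": [0, 0, 0], "rot": [0, 0, 0]},
    {"gripper": 85, "slide": [0, 0, 0], "rot": [0, 0, 0]},
    {"gripper": 85, "slide": [0, 0, 0], "rot": [0, 0, 0]},
    {"gripper": 85, "slide": [0, 0, 0], "rot": [0, 0, 0]},
    {"gripper": 85, "slide": [0, 0, 0], "rot": [0, 0, 0]}
  ]
}}

```text
t: 13.25
position: [0.5665, -0.0124, 0.0986]
eef_rot: [-1.572, 0.05, -0.066]
wrist_force: [-0.6, 0.6, 0.2]
opening: 0.998
```

```bash
python3 st.py; python3 - <<'E'
from h import *
im=read_camera("scene"); cv2.imwrite("pics/s4.png",cv2.resize(im[150:280,230:410,::-1],(720,520),interpolation=cv2.INTER_CUBIC))
E
```

```text
13.25 [ 0.5665 -0.0124  0.0986] [-0.61  0.58  0.23] [-0.02 -0.03 -0.01] [-1.440e-01  3.630e-01  1.730e+00 -1.000e-03  1.038e+00 -7.000e-02]
[[ 0.997  0.01   0.074]
 [-0.074 -0.002  0.997]
 [ 0.01  -1.    -0.001]]
```

View pics/s4.png

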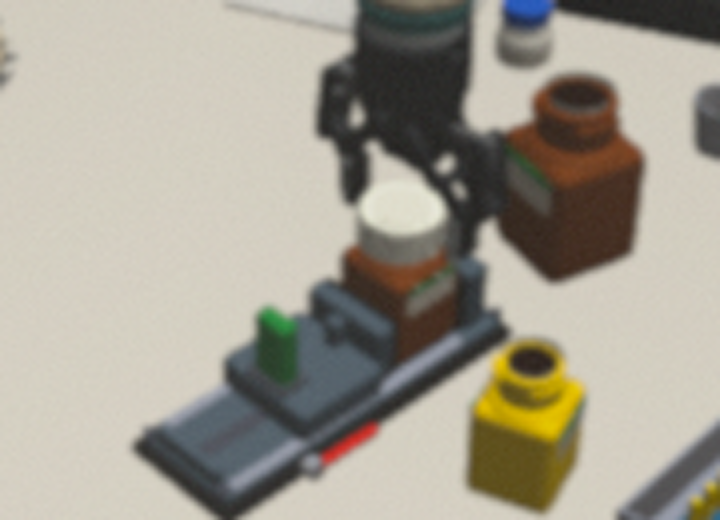

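The sliding jaw is against the jar, and the open fingers straddle the lid (crop 402,220) above the shoulder. Closing the fingers.

{"name": "servo_tool", "arguments": {
  "moves": [
    {"gripper": 85, "slide": [-3, 2, 0], "rot": [0, 0, 0]},
    {"gripper": 50, "slide": [0, 0, 0], "rot": [0, 0, 0]},
    {"gripper": 50, "slide": [0, 0, 0], "rot": [0, 0, 0]},
    {"gripper": 50, "slide": [0, 0, 0], "rot": [0, 0, 0]},
    {"gripper": 50, "slide": [0, 0, 0], "rot": [0, 0, 0]},
    {"gripper": 50, "slide": [0, 0, 0], "rot": [0, 0, 0]},
    {"gripper": 50, "slide": [0, 0, 0], "rot": [0, 0, 0]},
    {"gripper": 50, "slide": [0, 0, 0], "rot": [0, 0, 0]},
    {"gripper": 50, "slide": [0, 0, 0], "rot": [0, 0, 0]},
    {"gripper": 50, "slide": [0, 0, 0], "rot": [0, 0, 0]}
  ],
  "grip_force": 60
}}

```text
t: 14.55
position: [0.5638, -0.0122, 0.097]
eef_rot: [-1.572, 0.049, -0.067]
wrist_force: [-0.0, -0.8, 1.5]
opening: 0.668
```

```bash
python3 st.py
```

```text
14.55 [ 0.5638 -0.0122  0.097 ] [-0.01 -0.77  1.55] [ 0.02  0.12 -0.07] [-0.145  0.361  1.738 -0.     1.031 -0.07 ]
[[ 0.997  0.011  0.074]
 [-0.074 -0.002  0.997]
 [ 0.011 -1.    -0.001]]
```

{"name": "servo_tool", "arguments": {
  "moves": [
    {"gripper": 50, "slide": [0, 0, 0], "rot": [0, -0.1, 0]},
    {"gripper": 50, "slide": [0, 0, 0], "rot": [0, -0.12, 0]},
    {"gripper": 50, "slide": [0, -0.3, 0], "rot": [0, -0.12, 0]},
    {"gripper": 50, "slide": [0, -0.3, 0], "rot": [0, -0.12, 0]},
    {"gripper": 50, "slide": [0, -0.3, 0], "rot": [0, -0.12, 0]},
    {"gripper": 50, "slide": [0, -0.3, 0], "rot": [0, -0.12, 0]},
    {"gripper": 50, "slide": [0, -0.3, 0], "rot": [0, -0.12, 0]},
    {"gripper": 50, "slide": [0, -0.3, 0], "rot": [0, -0.12, 0]},
    {"gripper": 50, "slide": [0, 0, 0], "rot": [0, 0, 0]},
    {"gripper": 50, "slide": [0, 0, 0], "rot": [0, 0, 0]}
  ]
}}

```text
t: 15.8
position: [0.5615, -0.0126, 0.0994]
eef_rot: [-1.462, -0.7, 0.69]
wrist_force: [0.4, 0.4, 1.9]
opening: 0.669
```

```bash
python3 st.py
```

```text
15.8 [ 0.5615 -0.0126  0.0994] [0.4  0.39 1.9 ] [0.05 0.06 0.17] [-0.146  0.357  1.738 -0.     1.039 -1.035]
[[ 0.63   0.008 -0.777]
 [ 0.777 -0.002  0.63 ]
 [ 0.004 -1.    -0.007]]
```

{"name": "servo_tool", "arguments": {
  "moves": [
    {"gripper": 50, "slide": [0, 0, 0], "rot": [0, -0.1, 0]},
    {"gripper": 50, "slide": [0, 0, 0], "rot": [0, -0.1, 0]},
    {"gripper": 50, "slide": [0, 0, 0], "rot": [0, -0.1, 0]},
    {"gripper": 50, "slide": [0, 0, 0], "rot": [0, -0.06, 0]},
    {"gripper": 50, "slide": [0, 0, 0], "rot": [0, 0, 0]},
    {"gripper": 50, "slide": [0, 0, 0], "rot": [0, 0, 0]},
    {"gripper": 50, "slide": [0, 0, 0], "rot": [0, 0, 0]},
    {"gripper": 50, "slide": [0, 0, 0], "rot": [0, 0, 0]},
    {"gripper": 50, "slide": [0, 0, 0], "rot": [0, 0, 0]},
    {"gripper": 50, "slide": [0, 0, 0], "rot": [0, 0, 0]}
  ]
}}

```text
t: 17.05
position: [0.5611, -0.0137, 0.1007]
eef_rot: [-1.352, -0.974, 0.968]
wrist_force: [-0.5, -1.6, 1.9]
opening: 0.665
```

```bash
python3 st.py; python3 - <<'E'
from h import *
im=read_camera("scene"); cv2.imwrite("pics/s5.png",cv2.resize(im[150:280,230:410,::-1],(720,520),interpolation=cv2.INTER_CUBIC))
E
```

```text
17.05 [ 0.5611 -0.0137  0.1007] [-0.54 -1.58  1.94] [-0.02  0.11  0.04] [-0.147  0.355  1.737 -0.003  1.042 -1.395]
[[ 0.315  0.007 -0.949]
 [ 0.949 -0.004  0.315]
 [-0.001 -1.    -0.008]]
```

View pics/s5.png

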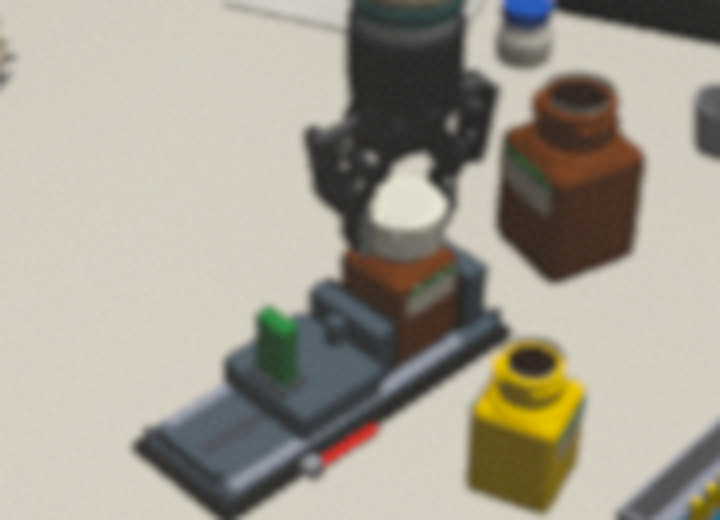

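Total turn is 76° by tool yaw, the jar is still square in the vice, and the wrist load is small. A gentle trial lift comes first.

{"name": "servo_tool", "arguments": {
  "moves": [
    {"gripper": 50, "slide": [0, -1.5, 0], "rot": [0, 0, 0]},
    {"gripper": 50, "slide": [0, -2, 0], "rot": [0, 0, 0]},
    {"gripper": 50, "slide": [0, -2, 0], "rot": [0, 0, 0]},
    {"gripper": 50, "slide": [0, -2, 0], "rot": [0, 0, 0]},
    {"gripper": 50, "slide": [0, -2, 0], "rot": [0, 0, 0]},
    {"gripper": 50, "slide": [0, -2, 0], "rot": [0, 0, 0]},
    {"gripper": 50, "slide": [0, -2, 0], "rot": [0, 0, 0]},
    {"gripper": 50, "slide": [0, -2, 0], "rot": [0, 0, 0]},
    {"gripper": 50, "slide": [0, -2, 0], "rot": [0, 0, 0]},
    {"gripper": 50, "slide": [0, -2, 0], "rot": [0, 0, 0]}
  ]
}}

```text
t: 18.35
position: [0.5606, -0.013, 0.1205]
eef_rot: [-1.35, -0.973, 0.967]
wrist_force: [0.1, 0.6, -1.0]
opening: 0.67
```

```bash
python3 st.py
```

```text
18.35 [ 0.5606 -0.013   0.1205] [ 0.11  0.61 -0.95] [-0.02 -0.03 -0.02] [-0.146  0.335  1.71  -0.002  1.089 -1.395]
[[ 0.316  0.006 -0.949]
 [ 0.949 -0.003  0.316]
 [-0.001 -1.    -0.007]]
```

{"name": "servo_tool", "arguments": {
  "moves": [
    {"gripper": 50, "slide": [0, -4, 0], "rot": [0, 0, 0]},
    {"gripper": 50, "slide": [0, -4, 0], "rot": [0, 0, 0]},
    {"gripper": 50, "slide": [0, -4, 0], "rot": [0, 0, 0]},
    {"gripper": 50, "slide": [0, -4, 0], "rot": [0, 0, 0]},
    {"gripper": 50, "slide": [0, -4, 0], "rot": [0, 0, 0]},
    {"gripper": 50, "slide": [0, -3, 0], "rot": [0, 0, 0]},
    {"gripper": 50, "slide": [0, 0, 0], "rot": [0, 0, 0]},
    {"gripper": 50, "slide": [0, 0, 0], "rot": [0, 0, 0]},
    {"gripper": 50, "slide": [0, 0, 0], "rot": [0, 0, 0]},
    {"gripper": 50, "slide": [0, 0, 0], "rot": [0, 0, 0]}
  ]
}}

```text
t: 19.6
position: [0.5604, -0.013, 0.1453]
eef_rot: [-1.35, -0.973, 0.967]
wrist_force: [-0.1, -1.1, -1.5]
opening: 0.665
```

```bash
python3 st.py; python3 - <<'E'
from h import *
im=read_camera("scene"); cv2.imwrite("pics/s6.png",cv2.resize(im[150:280,230:410,::-1],(720,520),interpolation=cv2.INTER_CUBIC))
E
```

```text
19.6 [ 0.5604 -0.013   0.1453] [-0.06 -1.06 -1.47] [-0.02  0.    0.06] [-0.146  0.313  1.676 -0.002  1.146 -1.395]
[[ 0.316  0.006 -0.949]
 [ 0.949 -0.003  0.316]
 [-0.001 -1.    -0.007]]
```

View pics/s6.png

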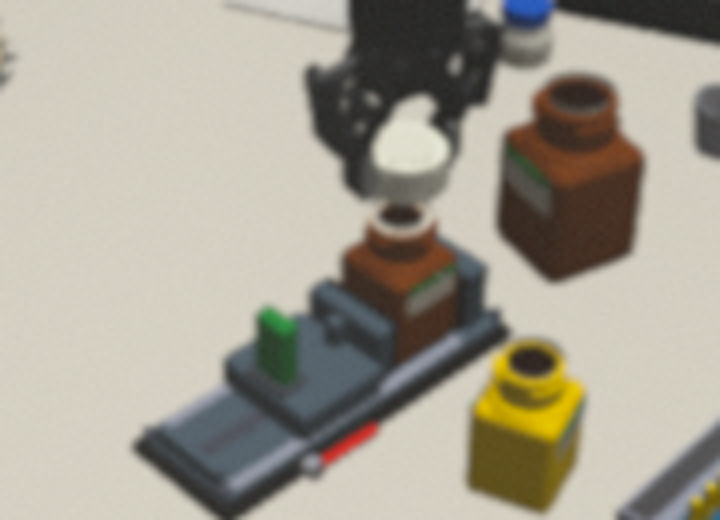

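The lid hangs level above the open mouth (crop 400,215). The jar is square and clamped, and nothing else has moved. Handing in.

```bash
python3 -c "
from workcell import arm
print(arm.sign_off())"
```

```text
the job is handed in; nothing more can be done
None
```

The job is done and handed in at about 19.7 s of the 51 s allowed; the sign-off gives no verdict.

- **Clamping:** I pushed the vice jaw shut by its green grip with the closed fingers until it stopped dead against the jar. The final push read about 20 N at the wrist, the top of the 15–20 N advised. That would leave the jar clamped by roughly 9 N or a little more.
- **Unscrewing:** I turned the lid 76° anticlockwise by tool yaw. It rose about 3–4 mm as the thread let go.
- **Lifting:** I then raised it straight up about 45 mm from where it sat tight. A trial lift met no resistance.

**Last checks:**
- The gripper opening read 57 mm, which fits the lid, and the tool was within 0.5° of vertical.
- The last picture shows the lid level above the open mouth, its lower edge an estimated 2–3 cm clear. The jar looks upright and square in the jaws, and the things visible in that crop looked undisturbed.

**Not confirmed:**
- I could not read the jaw opening or the jar contact force directly.
- My one picture estimate of the opening gave about 70 mm between rounded jaw edges, which disagrees with the expected 60 mm. I put the difference down to the rounded edges, because the jaw had stopped moving and the push force was climbing.
- The driver, steel cup and practice jaw were not checked again at the end. The arm never came near them.

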